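# Close the twin-screw glue press squarely on a glued-up board

## Robot

A 6-joint arm with a two-finger parallel gripper is mounted at the origin on the work surface. World frame = base frame: x ahead of the robot, y to its left, z up, the work surface at z = 0. Lengths are in m, angles in rad, forces in N, time in s.
With the tool pointing down it reaches from about 0.425 to 0.95 m from the base axis. Payload 14.7 kg.
Tool frame: the origin (TCP) lies midway between the tips of the shut fingers; the grasp point (between the pads) lies 19 mm behind it; z points along the fingers, y is the direction in which the jaws open and shut (so a half turn about z gives the same grasp; the last joint's range is limited). The gripper opens to 85 mm and grips with 20 to 120 N. Pads are 22 mm wide; open, the fingers measure 114 mm over their backs; the gripper's body (76 mm by 85 mm) begins 54 mm behind the grasp point. The pads swing forward as they close: fully open they stand 13 mm farther back than shut.
Start: joints at [-0.047, 0.48, 1.596, -0, 1.065, -0.047], TCP at [0.65, 0, 0.231] pointing down, gripper open.
Joint ranges: [-2.75, 2.75], [-0.82, 2.05], [0.23, 2.67], [-1.56, 4.7], [0.09, 2.69], [-2.92, 2.92]. Speed limits (rad/s): [1.89, 1.89, 2.39, 3.01, 3.01, 3.01].

## Interface

Orientations are given as a rotation vector (axis times angle).
In Python, from station import movep, servo_line, set_joints, release, close_gripper, hold, solve_ik, observe, capture, Unreachable, close_job, spot_in, spot_point gives the robot as it stands. Calls block until the motion is done:
- movep(position, orientation): joint-space move of the TCP to a pose.
- servo_line(position, orientation=None, speed=0.15, until_force=None): straight line of the TCP; orientation=None keeps the orientation; speed is the mean speed in m/s. With until_force (N) it stops when the force on the tool has changed by that much, and returns True; else False.
- set_joints(angles): joint-space move.
- release() and close_gripper(squeeze=None): open the fingers fully, or close them until they stop; squeeze is the grip in N (None keeps the last).
- hold(seconds).
- solve_ik(position, orientation): joint angles nearest the present ones, or None.
- observe(): the state.
- capture(name): name is "scene" or "side" or "wrist"; returns a dict with "frame" (400x640x3 uint8, red, green, blue), "range_z" (400x640 float32, m along the optical axis (not along the pixel's ray), 0 where there is no reading), "intrinsics" (3x3 intrinsics, pixels), "origin" and "attitude" of the camera in the world. Camera axes: x right, y down, z forward; pixel columns grow to the right and rows downward; lengths in m; the calibration is good to about 2 mm. The wrist camera is an equidistant fisheye: a pixel r from the principal point sees the ray r / f radians off the axis. A picture is of the moment at which its call begins.
A pose or a line that the arm cannot do raises Unreachable and nothing moves.
- close_job(): hands the job in, once; it reports no verdict.
Trained networks look in the newest picture that a camera, given by its name, has taken for a name from the list of things; names that differ only in an ending like _2 or _b are one class to them, and where a whole thing is asked for, a point or a joint stands for the part that bears it (a point fixed in the world has none). Each returns a list of dicts, best first, with "conf" (0 to 1); they miss things now and then, are a little off and sometimes report something else, mostly with a low value. They report only what shows in the picture. A call takes as long as a camera call. They do not tell look-alikes from the thing itself.
- spot_in(camera, query): "extent" ([left, top, right, bottom] in pixels, round what is visible of it).
- spot_point(camera, query): "centre" ([column, row] in pixels: a listed point, or the origin of a listed thing).
The state is a dict: "time": time; "joint_positions": joint angles; "joint_vel": joint speeds; "joint_efforts": joint torques, N m; "tcp_pos": TCP position; "eef_rot": TCP orientation; "wrist_force": force on the tool from outside, world axes, zero at the start; "ft_torque": the same for the moment, N m; "width": finger opening in m.
Only numpy, scipy, OpenCV 4.12 (cv2) and the standard library are available. Lean on these libraries where they do the work, as an engineer would, in place of code of your own. Each camera call takes 0.05 s, during which the arm holds its last target.

## Task

Push the glued-up board gently back until it is home against both stop pins of the glue press. Then close the press on it: wind the two knobs down clockwise in turn, a little at a time so that the beam stays level, until both sprung feet hold the board firmly (about 30 N each, without crushing the glue line). Leave the board home, the beam level, the bystanders where they are, and let go.

Things in the scene. Friction and masses are not known exactly. Their poses are not given: they have to be found in the camera images.
- press: Fixed glue press. Origin on the table under the middle of its beam; z up, x from its open front to its back, y to its left. Dark wooden bed, top 15 mm up, x -120 to 80, y +-150 mm. Two upright 12 mm steel screw rods stand at y = +115 and -115 mm; a pressing beam slides on them, and above it a black hand nut (knob) on each rod.
- stops (a point): The point midway between two steel stop pins (14 mm thick, 33 mm tall, at y +-50 mm) behind the board, in the plane where the board's back face touches them, 45 mm behind the press's origin; axes as the press's.
- board: Glued-up maple board, one rigid loose piece, 130 deep (x) x 160 wide (y) x 28.5 to 31.5 mm thick (each differs), 0.35 to 0.7 kg, flat on the bed, sticking out of the press's front. Origin in the middle of its underside. Starts 17 to 35 mm short of the pins, up to 0.07 rad askew. Home: back face on both pins, so its origin lies 65 mm before stops and its axes are parallel to the press's.
- beam_middle (a point): Aluminium pressing beam, 36 x 275 x 20 mm (x, y, z); this point is the middle of its underside, axes as the press's when level. The knobs at y = +115 and -115 mm each move their own end: 4 mm per rad, down when turned clockwise seen from above. It must not tilt beyond 0.022 rad (1.25 degrees, 5 mm between the knobs), or it jams. Starts up to 3.2 mm out of level.
- knob_left_grip (a point): Grip point of the left (y +115 mm) knob, on its axis, 132 to 135 mm above the table at the start. Black upright bar 46 x 14 mm, its top 7 mm above this point, standing on a 48 mm disc whose top is 23 mm below this point; the point's x runs along the bar, its y across it, z up. The knob sinks with its end of the beam, 4 mm per rad clockwise, and stays where left. It takes 0.20 N m to turn with the feet in the air, and 0.04 N m more for each 10 N on its end of the beam.
- knob_right_grip (a point): Grip point of the right (y -115 mm) knob; all as for the left one. Both can turn at least 5 rad from the start. Their friction also resists backwards, so at rest a held knob may bear on the hand with up to 0.20 N m either way, besides the load's share. With both feet touching, one knob turned alone adds 60 to 80 N per rad on its own end of the beam.
- foot_left: Left sprung foot, a dark steel disc of 32 mm, 9 mm thick, hung 22 mm below the beam at y +55 mm, 5 to 12 mm above the board at the start. Origin in the middle of its underside. Its spring gives 1 mm for 35 N: once both touch, about 0.2 rad of both knobs brings 30 N. 15 to 45 N holds firmly; above 60 N the glue line is crushed.
- foot_right: Right sprung foot, at y -55 mm; all as for the left one.
- spool: Bystander, not to be shoved about: thread spool, black, 38 mm wide, 70 mm tall, standing left of the press. Origin in the middle of its underside.
- bone: Bystander, not to be shoved about: bone folder, white flat bar 130 x 22 x 6 mm, lying right of the press. Origin in the middle of its underside.
- ink: Bystander, not to be shoved about: clear glass bottle, 52 mm wide, 85 mm tall, behind the press. Origin in the middle of its underside.
- jar: Bystander, not to be shoved about: amber glass jar with yellow cap, 54 mm wide, 50 mm tall, behind the press. Origin in the middle of its underside.
- awl: Bystander, not to be shoved about: awl, 140 mm long, wooden handle, lying on the left. Origin in the middle of its underside.
- mallet: Bystander, not to be shoved about: mallet, 190 mm long, yellow head, lying on the right. Origin in the middle of its underside.
- cup: Bystander, not to be shoved about: white cup, 72 mm wide, 70 mm tall, on the left. Origin in the middle of its underside.
- brush: Bystander, not to be shoved about: brush, 160 mm long, dark handle, lying on the right. Origin in the middle of its underside.
Mind the look-alikes: they are no part of the job. Leave any black or purple look-alike of the board alone.

How it is judged:
On the way:
1. the board is home against both stop pins, both feet still clear of it (x of board in the frame of stops above -0.0675 m and angle between the x axis of board and the x axis of press, either way round below 0.025 rad and contact force between each of foot_left, foot_right and board below 1 N), for 0.2 s.
At the end, for the whole second after the job is handed in: The board lies home (back face within 2.5 mm of the stop pins, askew by less than 0.025 rad), each foot presses on it with 15 to 45 N, the beam is level within 0.015 rad, and everything is at rest and released (x of board in the frame of stops above -0.0675 m and angle between the x axis of board and the x axis of press, either way round below 0.025 rad and contact force between foot_left and board between 15 and 45 N and contact force between foot_right and board between 15 and 45 N and angle between beam_middle's own z axis and vertical below 0.015 rad and linear speed of board below 0.005 m/s); the robot touches nothing.
It fails at once if the beam tilts by more than 0.022 rad (1.25 degrees) and jams (angle between beam_middle's own z axis and vertical above 0.022 rad).
It fails at once if a foot presses on the board with more than 60 N (contact force between any of foot_left, foot_right and board above 60 N).
It fails at once if the fingers push the board with more than 45 N (contact force between the fingers and board above 45 N).
It fails at once if a bystander (spool, bone folder, ink bottle, jar, awl, mallet, cup, brush) is shoved by more than 30 mm (distance of any of spool, bone, ink, jar, awl, mallet, cup, brush from where it was at the start of the episode above 0.03 m).
It also fails if it takes over 72 s, if anything falls off the work surface, if the arm or the gripper's body presses on something with over 40 N, if the wrist force passes 120 N, or if a joint passes its speed limit or range.

## Working session

There is one attempt and no reset: what is moved stays moved. The work goes in short steps, each a Python script; the robot and the scene stay as the last script left them, time stands still between calls to the robot, and variables do not carry over. Pictures are saved under pics/ and viewed, and the job is handed in when it is done.

```bash
ls; mkdir -p pics; cat > h.py <<'E'
import numpy as np, cv2
from scipy.spatial.transform import Rotation as R
from station import *
def px2w(c,u,v,z=None):
    K=c["intrinsics"];d=np.array([(u-K[0][2])/K[0][0],(v-K[1][2])/K[1][1],1.0])
    A=np.array(c["attitude"]);
    if A.shape!=(3,3): A=R.from_rotvec(A).as_matrix() if A.size==3 else R.from_quat(A).as_matrix()
    o=np.array(c["origin"]);w=A@d
    if z is not None: return o+w*(z-o[2])/w[2]
    s=c["range_z"][int(round(v)),int(round(u))]
    return o+w*s
def save(c,n): cv2.imwrite("pics/"+n,cv2.cvtColor(c["frame"],cv2.COLOR_RGB2BGR))
E
python3 - <<'E'
from h import *
for n in ["scene","side"]:
    c=capture(n);save(c,n+"0.png");print(n,c["intrinsics"],c["origin"],c["attitude"])
    for q in ["press","stops","board","beam_middle","knob_left_grip","knob_right_grip","foot_left","foot_right"]:
        print(q,[(np.round(x["centre"],1).tolist(),round(x["conf"],2)) for x in spot_point(n,q)[:4]])
o=observe();print(o)
E
```

```text
pics
scene [[379.02246026   0.         326.66171998]
 [  0.         379.02246026 202.90866752]
 [  0.           0.           1.        ]] [0.84173631 0.49762481 0.93685488] [-0.76551991 -2.7487545   0.85213652]
press [([293.2, 216.6], 0.63)]
stops [([276.5, 213.1], 0.74), ([294.1, 214.9], 0.68)]
board [([363.5, 158.7], 0.87), ([417.6, 244.2], 0.78), ([306.4, 201.5], 0.77), ([279.0, 213.6], 0.57)]
beam_middle [([293.3, 196.9], 0.97)]
knob_left_grip [([266.3, 252.7], 0.27)]
knob_right_grip []
foot_left [([291.9, 198.2], 0.62)]
foot_right []
side [[403.7788698    0.         327.74008536]
 [  0.         403.7788698  201.30670936]
 [  0.           0.           1.        ]] [ 0.25012711 -0.64266103  0.83170473] [-2.31035528  0.50566636 -0.21349646]
press [([358.8, 247.7], 0.97)]
stops [([372.5, 234.4], 0.63)]
board [([236.9, 208.7], 0.85), ([258.1, 313.1], 0.77), ([344.8, 250.4], 0.76)]
beam_middle [([361.7, 228.2], 0.63), ([272.3, 165.9], 0.56)]
knob_left_grip [([298.0, 200.1], 0.21)]
knob_right_grip [([388.8, 245.6], 0.57)]
foot_left []
foot_right [([368.1, 248.2], 0.57)]
{'time': 0.9, 'joint_positions': array([-4.65997426e-02,  4.80202754e-01,  1.59632770e+00, -2.13298966e-06,
        1.06510613e+00, -4.66162906e-02]), 'joint_vel': array([0.0005459 , 0.0003143 , 0.00152018, 0.00128104, 0.00131269,
       0.00125958]), 'joint_efforts': array([-1.23761660e-03, -9.50481033e+01, -4.30648255e+01,  1.30588769e-04,
        7.25302343e-04,  6.41331349e-05]), 'tcp_pos': array([6.49974472e-01, 2.16477804e-05, 2.31284425e-01]), 'eef_rot': array([-2.22139986e+00, -2.22143892e+00,  4.86364344e-05]), 'wrist_force': array([-0.19940094, -0.30613359, -0.05732038]), 'ft_torque': array([-0.00185169, -0.0531488 ,  0.039215  ]), 'width': 0.08512427901084586}
```

View pics/scene0.png

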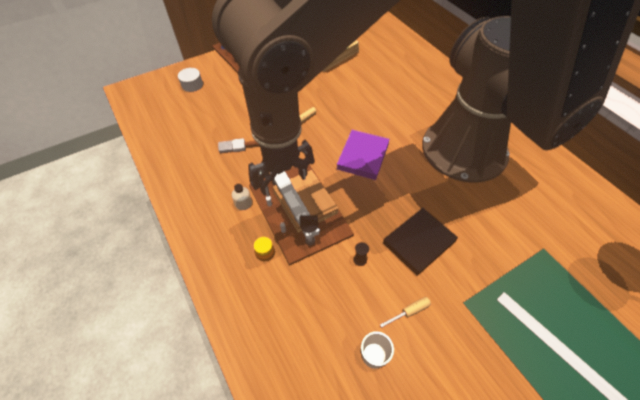

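View pics/side0.png

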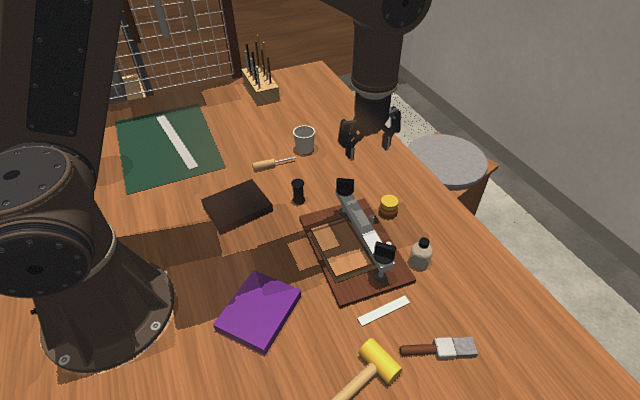

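```bash
python3 - <<'E'
from h import *
c=capture("side")
for u,v,z in [(358.8,247.7,0),(372.5,234.4,0.015),(345,250,0.015),(345,186,.14),(384,251,.14),(341,303,.015),(414,276,.015),(301,222,.015)]:
    print(u,v,px2w(c,u,v,z).round(4),px2w(c,u,v).round(4))
cv2.imwrite("pics/side_crop.png",cv2.cvtColor(cv2.resize(c["frame"][150:330,260:460],None,fx=3.2,fy=3.2,interpolation=cv2.INTER_CUBIC),cv2.COLOR_RGB2BGR))
# gripper config
w=capture("wrist");save(w,"w0.png");print(w["intrinsics"],w["origin"],w["attitude"])
E
```

```text
358.8 247.7 [ 0.6033 -0.0762 -0.    ] [ 0.5839 -0.1073  0.0457]
372.5 234.4 [ 0.6508 -0.0619  0.015 ] [ 0.6122 -0.118   0.0938]
345 250 [ 0.5614 -0.0783  0.015 ] [ 0.5502 -0.0985  0.0443]
345 186 [0.6047 0.0179 0.14  ] [0.6137 0.0347 0.1225]
384 251 [ 0.5891 -0.2023  0.14  ] [ 0.5951 -0.1944  0.1277]
341 303 [ 0.4847 -0.2116  0.015 ] [ 0.4848 -0.2115  0.0147]
414 276 [ 0.6776 -0.219   0.015 ] [ 0.6861 -0.2106 -0.0012]
301 222 [0.4954 0.0579 0.015 ] [0.4968 0.0618 0.0105]
[[309.70691629   0.         323.92860433]
 [  0.         309.70691629 198.02878362]
 [  0.           0.           1.        ]] [0.64946551 0.07183388 0.37468286] [ 2.85595215e+00 -1.42726975e-04 -3.63970564e-04]
```

View pics/side_crop.png

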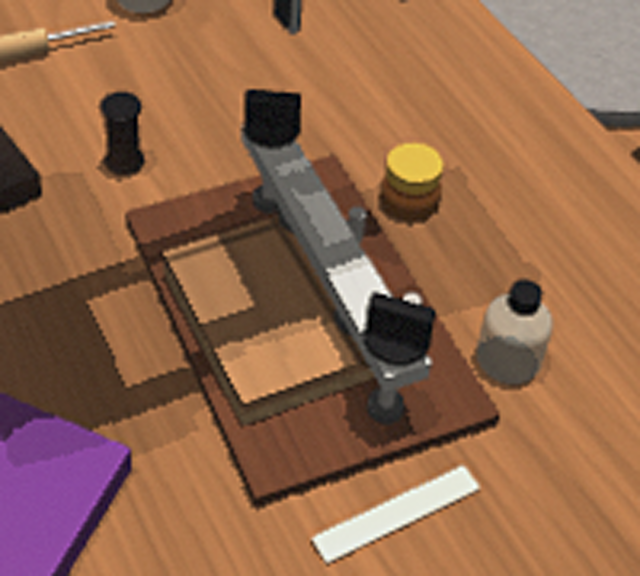

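View pics/w0.png

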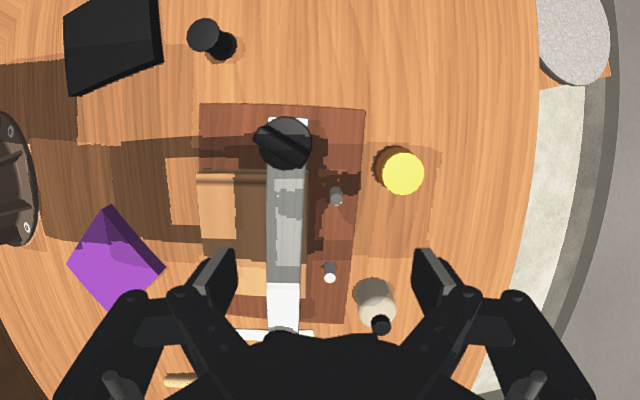

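```bash
cat >> h.py <<'E'
def fish(c,u,v,z=None):
    K=c["intrinsics"];dx,dy=(u-K[0][2])/K[0][0],(v-K[1][2])/K[1][1]
    th=np.hypot(dx,dy)+1e-12; d=np.array([np.sin(th)*dx/th,np.sin(th)*dy/th,np.cos(th)])
    w=R.from_rotvec(c["attitude"]).as_matrix()@d; o=np.array(c["origin"])
    if z is not None: return o+w*(z-o[2])/w[2]
    s=c["range_z"][int(round(v)),int(round(u))]
    return o+w/d[2]*s
def fishcloud(c):
    K=c["intrinsics"];v,u=np.mgrid[0:400,0:640]
    dx,dy=(u-K[0][2])/K[0][0],(v-K[1][2])/K[1][1]
    th=np.hypot(dx,dy)+1e-12; d=np.stack([np.sin(th)*dx/th,np.sin(th)*dy/th,np.cos(th)],-1)
    P=(d/d[...,2:]*c["range_z"][...,None])@R.from_rotvec(c["attitude"]).as_matrix().T+np.array(c["origin"])
    P[c["range_z"]<=0]=np.nan
    return P
DOWN=np.array([-2.2214,-2.2214,0])
def rot(yaw):  # yaw of the tool rel. to start pose about world z
    return (R.from_rotvec([0,0,yaw])*R.from_rotvec(np.pi/np.sqrt(2)*np.array([-1,-1,0]))).as_rotvec()
E
python3 - <<'E'
from h import *
movep([0.57,-0.28,0.36],DOWN)
o=observe();print(o["time"],o["tcp_pos"],o["wrist_force"])
c=capture("wrist");save(c,"w1.png");np.savez("w1.npz",**{k:np.array(v) for k,v in c.items()})
for q in ["press","stops","board","beam_middle","knob_left_grip","knob_right_grip","foot_left","foot_right"]:
    print(q,[(np.round(x["centre"],1).tolist(),round(x["conf"],2)) for x in spot_point("wrist",q)[:4]])
s=capture("scene");save(s,"scene1.png");np.savez("s1.npz",**{k:np.array(v) for k,v in s.items()})
for q in ["press","stops","board","beam_middle","knob_left_grip","knob_right_grip","foot_left","foot_right"]:
    print(q,[(np.round(x["centre"],1).tolist(),round(x["conf"],2)) for x in spot_point("scene",q)[:4]])
cv2.imwrite("pics/sc1_crop.png",cv2.cvtColor(cv2.resize(s["frame"][140:290,210:410],None,fx=3.5,fy=3.5,interpolation=cv2.INTER_CUBIC),cv2.COLOR_RGB2BGR))
E
```

```text
2.2083 [ 0.57025853 -0.27890848  0.35929616] [-0.2068317  -0.58357918 -0.39655666]
press [([347.7, 26.5], 0.88)]
stops [([380.0, 26.7], 0.59)]
board [([172.7, 83.4], 0.78)]
beam_middle [([350.8, 15.2], 0.97)]
knob_left_grip []
knob_right_grip [([350.1, 94.4], 0.84)]
foot_left []
foot_right []
press [([294.6, 216.3], 0.91)]
stops [([274.8, 212.9], 0.61)]
board [([420.6, 241.7], 0.9), ([361.9, 157.8], 0.67), ([304.6, 200.7], 0.62), ([359.6, 259.7], 0.42)]
beam_middle [([293.1, 197.8], 0.57)]
knob_left_grip [([293.9, 217.2], 0.61), ([307.7, 218.6], 0.51)]
knob_right_grip [([291.8, 198.8], 0.69), ([268.8, 152.7], 0.47)]
foot_left []
foot_right []
```

View pics/w1.png

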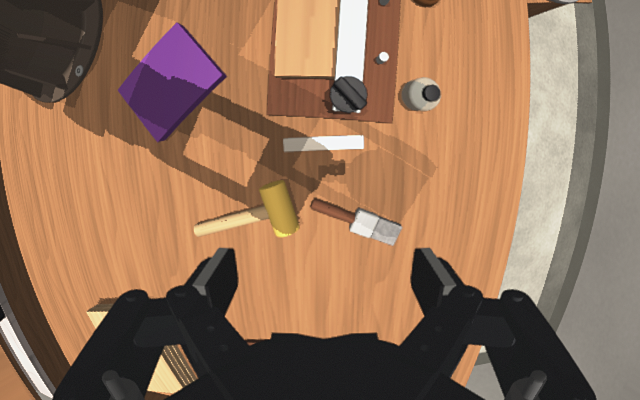

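View pics/sc1_crop.png

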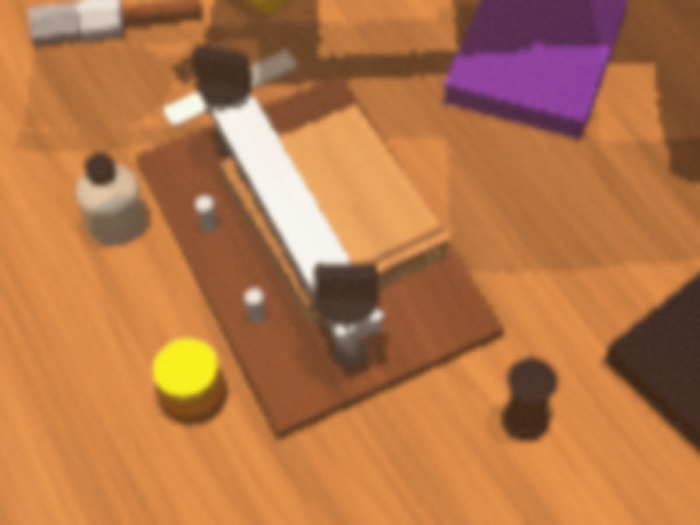

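```bash
python3 - <<'E'
from h import *
movep([0.52,-0.22,0.36],DOWN)
c=capture("wrist");save(c,"w2.png");np.savez("w2.npz",**{k:np.array(v) for k,v in c.items()})
for q in ["press","stops","board","beam_middle","knob_left_grip","knob_right_grip","foot_left","foot_right"]:
    print(q,[(np.round(x["centre"],1).tolist(),round(x["conf"],2)) for x in spot_point("wrist",q)[:4]])
cv2.imwrite("pics/w2_crop.png",cv2.cvtColor(cv2.resize(c["frame"][0:180,220:460],None,fx=3.2,fy=3.2,interpolation=cv2.INTER_CUBIC),cv2.COLOR_RGB2BGR))
P=fishcloud(c); 
for (u,v) in [(100,100),(200,150)]: print(P[v,u])
E
```

```text
press [([378.4, 66.7], 0.85)]
stops [([412.8, 65.8], 0.66)]
board [([351.8, 63.5], 0.61), ([197.4, 115.7], 0.57)]
beam_middle [([440.0, 131.9], 0.68), ([387.5, 56.4], 0.58), ([382.8, 246.9], 0.38)]
knob_left_grip [([385.5, 57.4], 0.51)]
knob_right_grip [([389.6, 143.1], 0.81)]
foot_left []
foot_right []
[ 0.09775765 -0.09960871  0.01366374]
[ 0.31766853 -0.20603321  0.02844822]
```

View pics/w2_crop.png

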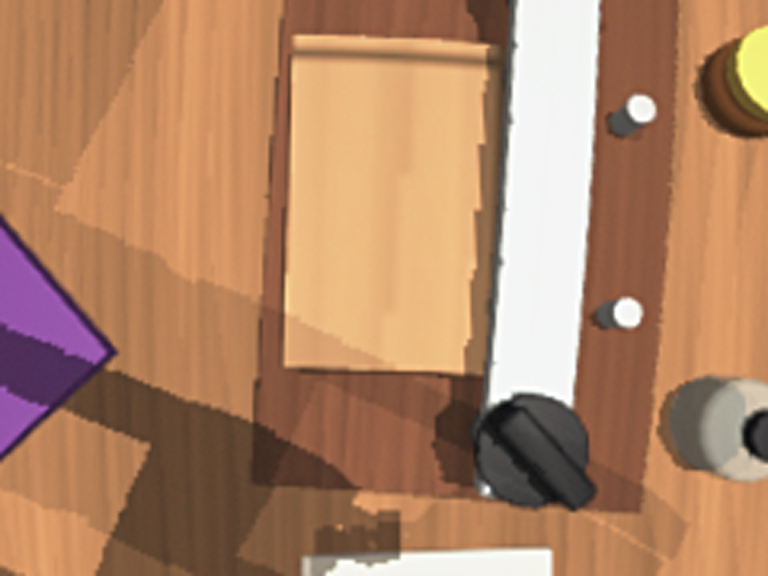

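```bash
python3 - <<'E'
from h import *
f=np.load("w2.npz");c={k:f[k] for k in f}
P=fishcloud(c)
def q(x,y,z,n):
    u,v=220+x/3.2-.3,y/3.2-.3
    print(n,fish(c,u,v,z).round(4),P[int(round(v)),int(round(u))].round(4))
q(642,108,.048,"pinL");q(628,312,.048,"pinR")
q(252,487,.015,"bedFR");q(640,512,.015,"bedBR");q(282,20,.015,"bedfront");q(676,60,.015,"bedback")
q(286,366,.045,"bFR");q(294,36,.045,"bFL");q(390,200,.045,"btop")
q(532,450,.11,"disc");q(545,455,.14,"bar");q(505,410,.14,"barA");q(582,495,.14,"barB")
q(550,200,.1,"beam");q(510,200,.1,"beamF");q(594,200,.1,"beamB")
q(540,360,.1,"beamR");q(556,20,.1,"beamL")
# high bars
for zmin in (.128,):
    m=(P[...,2]>zmin)&(P[...,2]<.16); 
    v,u=np.nonzero(m); print(len(v),u.min(),u.max(),v.min(),v.max())
    X=P[m]; print(X.min(0),X.max(0),X.mean(0))
E
```

```text
pinL [ 0.6633 -0.0251  0.048 ] [ 0.6626 -0.0245  0.0485]
pinR [ 0.6563 -0.125   0.048 ] [ 0.6564 -0.1247  0.048 ]
bedFR [ 0.4788 -0.2148  0.015 ] [ 0.4768 -0.217   0.0005]
bedBR [ 0.6771 -0.2255  0.015 ] [ 0.6776 -0.2259  0.0151]
bedfront [0.4939 0.0225 0.015 ] [0.4942 0.0225 0.0147]
bedback [0.6929 0.0126 0.015 ] [0.6981 0.0182 0.0007]
bFR [ 0.4975 -0.1543  0.045 ] [ 0.496  -0.1546  0.0153]
bFL [0.501  0.0037 0.045 ] [0.5017 0.0035 0.0454]
btop [ 0.5448 -0.0767  0.045 ] [ 0.5454 -0.0765  0.0454]
disc [ 0.5991 -0.1859  0.11  ] [ 0.5932 -0.1827  0.1393]
bar [ 0.598  -0.1847  0.14  ] [ 0.598  -0.1849  0.1401]
barA [ 0.5824 -0.1683  0.14  ] [ 0.5846 -0.169   0.1304]
barB [ 0.6131 -0.1996  0.14  ] [ 0.6134 -0.1989  0.1408]
beam [ 0.607  -0.0825  0.1   ] [ 0.6088 -0.0813  0.0943]
beamF [ 0.5904 -0.0835  0.1   ] [ 0.5914 -0.0822  0.0935]
beamB [ 0.6256 -0.0812  0.1   ] [ 0.6473 -0.0671  0.0155]
beamR [ 0.6035 -0.1495  0.1   ] [ 0.6043 -0.1492  0.093 ]
beamL [ 0.6106 -0.0027  0.1   ] [ 0.6112 -0.0009  0.0946]
2025 0 406 0 399
[-1.09739191 -1.30115009  0.12800628] [0.61918248 0.09867081 0.15998874] [ 0.15655119 -0.08531567  0.14268674]
```

```bash
cat >> h.py <<'E'
PY=-0.063; PO=np.array([.6079,-.0718])
def pw(x,y,z): # press frame (m) -> world
    c,s=np.cos(PY),np.sin(PY); return np.array([PO[0]+c*x-s*y,PO[1]+s*x+c*y,z])
def wp(p):
    c,s=np.cos(PY),np.sin(PY); d=np.asarray(p)[...,:2]-PO
    return np.stack([c*d[...,0]+s*d[...,1],-s*d[...,0]+c*d[...,1],np.asarray(p)[...,2]],-1)
E
python3 - <<'E'
from h import *
f=np.load("w2.npz");c={k:f[k] for k in f}
for x,y in [(115,350),(2,215),(0,460)]:
    u,v=220+x/3.2,y/3.2; print(fish(c,u,v,.03).round(3),fish(c,u-6,v).round(3))
P=wp(fishcloud(c))
B=(abs(P[...,0])<.014)&(P[...,2]>.08)&(P[...,2]<.105)&(abs(P[...,1])<.085)
X=P[B];A=np.c_[X[:,:2],np.ones(len(X))];k,res,_,_=np.linalg.lstsq(A,X[:,2],rcond=None)
print("beam",len(X),k,np.std(A@k-X[:,2]))
B=(P[...,0]>-.1)&(P[...,0]<-.03)&(P[...,2]>.035)&(P[...,2]<.055)&(abs(P[...,1]+.01)<.07)
print("board",np.median(P[B][:,2]),np.std(P[B][:,2]))
print(solve_ik(pw(-.145,-.01,.008),rot(np.pi/2+PY)),solve_ik(pw(-.145,-.01,.008),rot(-np.pi/2+PY)),observe()["time"])
E
```

```text
[ 0.415 -0.145  0.03 ] [ 0.406 -0.145  0.031]
[ 0.359 -0.075  0.03 ] [ 0.348 -0.074  0.03 ]
[ 0.354 -0.197  0.03 ] [ 0.343 -0.197  0.029]
beam 2429 [-0.00334691  0.00393832  0.09528724] 0.0008555615841044226
board 0.044786000000131776 0.0009031341948501785
[-2.20548414e-01  6.08246079e-01  2.17343585e+00 -8.88178420e-16
  3.59910723e-01 -1.72834474e+00] [-2.20548414e-01  6.08246079e-01  2.17343585e+00 -1.33226763e-15
  3.59910723e-01  1.41324791e+00] 3.9667
```

```bash
python3 - <<'E'
from h import *
o=rot(np.pi/2+PY)
movep(pw(-.15,-.01,.2),o)
servo_line(pw(-.15,-.01,.010),o,speed=.15)
print(servo_line(pw(-.112,-.01,.010),o,speed=.03,until_force=6), wp(observe()["tcp_pos"]))
s=observe();print(s["time"],s["wrist_force"])
c=capture("side");cv2.imwrite("pics/push1.png",cv2.cvtColor(cv2.resize(c["frame"][150:330,240:440],None,fx=3.2,fy=3.2),cv2.COLOR_RGB2BGR))
E
```

```text
True [-0.11932464 -0.00984621  0.00968672]
7.55 [ 0.28350145  0.22535785 -0.01585943]
```

View pics/push1.png

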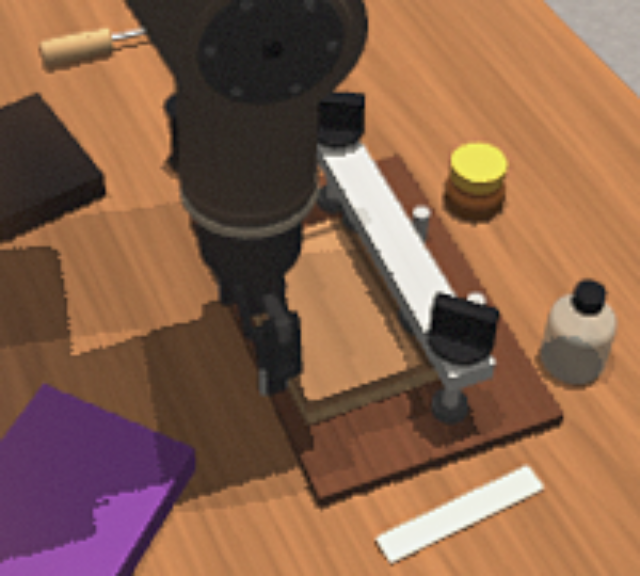

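```bash
python3 - <<'E'
from h import *
o=rot(np.pi/2+PY)
for i in range(8):
    r=servo_line(pw(-.088,-.01,.010),o,speed=.012,until_force=12)
    s=observe();x=wp(s["tcp_pos"]);f=s["wrist_force"];print(r,s["time"],x.round(4),f.round(2),s["ft_torque"].round(2))
    if x[0]>-.0885 or (r and np.hypot(f[0],f[1])>6): break
c=capture("side");cv2.imwrite("pics/push2.png",cv2.cvtColor(cv2.resize(c["frame"][150:330,240:440],None,fx=3.2,fy=3.2),cv2.COLOR_RGB2BGR))
c=capture("scene");cv2.imwrite("pics/push2s.png",cv2.cvtColor(cv2.resize(c["frame"][140:290,210:410],None,fx=3.2,fy=3.2),cv2.COLOR_RGB2BGR))
E
```

```text
True 9.4583 [-0.0961 -0.0098  0.0096] [-0.46 -0.24  0.02] [ 0.01  0.03 -0.03]
True 9.8333 [-0.0962 -0.0097  0.0091] [-0.58  0.58 -0.83] [ 0.   -0.    0.02]
True 10.2 [-0.0963 -0.0096  0.0087] [-0.21 -0.1  -1.  ] [ 0.03 -0.06 -0.02]
True 10.5833 [-0.0964 -0.0094  0.0085] [ 0.08 -0.46 -0.3 ] [ 0.06 -0.02 -0.06]
True 10.9833 [-0.0964 -0.0093  0.0082] [-0.19 -0.08  0.06] [-0.04 -0.01  0.03]
True 11.3833 [-0.0965 -0.0092  0.0079] [ 0.31 -1.1   0.22] [ 0.06 -0.    0.03]
True 11.7917 [-0.0965 -0.0091  0.0078] [-0.08  0.15  0.17] [-0.   -0.02  0.01]
True 12.2 [-0.0965 -0.0091  0.0077] [-0.38  0.42 -0.53] [-0.03  0.03 -0.04]
```

View pics/push2s.png

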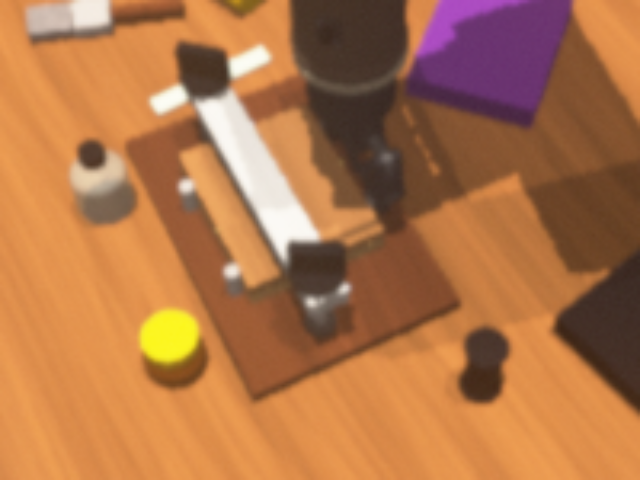

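```bash
cat >> h.py <<'E'
def survey(n,pos=(.56,-.14,.40)):
    movep(list(pos),DOWN); hold(.15)
    c=capture("wrist");np.savez(n+".npz",**{k:np.array(v) for k,v in c.items()})
    cv2.imwrite("pics/"+n+".png",cv2.cvtColor(cv2.resize(c["frame"][0:250,220:500],None,fx=2.4,fy=2.4,interpolation=cv2.INTER_CUBIC),cv2.COLOR_RGB2BGR))
    analyse(c); return c
def analyse(c):
    P=wp(fishcloud(c))
    B=(abs(P[...,0])<.013)&(P[...,2]>.07)&(P[...,2]<.105)&(abs(P[...,1])<.085)
    X=P[B];A=np.c_[X[:,1],np.ones(len(X))];k=np.linalg.lstsq(A,X[:,2],rcond=None)[0]
    print("beam n",len(X),"slope %.4f top mid %.4f"%tuple(k))
    B=(P[...,0]>-.08)&(P[...,0]<-.03)&(P[...,2]>.035)&(P[...,2]<.055)&(abs(P[...,1]+.01)<.07)
    print("board top",np.median(P[B][:,2]).round(5),"gap est",(k[1]-.042-np.median(P[B][:,2])).round(4))
    for s,n in ((1,"L"),(-1,"R")):
        B=(np.hypot(P[...,0],P[...,1]-s*.115)<.035)&(P[...,2]>.10)&(P[...,2]<.16)
        if B.sum()<20: print(n,"none");continue
        zt=np.percentile(P[B][:,2],90); X=P[B&(P[...,2]>zt-.008)]
        rc=cv2.minAreaRect((X[:,:2]*1000).astype(np.float32)); top=np.median(P[B&(P[...,2]>zt-.004)][:,2])
        m=X[:,:2].mean(0);e,V=np.linalg.eigh(np.cov(X[:,:2].T));a=np.arctan2(V[1,1],V[0,1])
        print(n,"n",len(X),"top %.4f mean"%top,m.round(4),"bar angle(press) %.3f"%((a+np.pi/2)%np.pi-np.pi/2),"sd",np.sqrt(e).round(4),"rect",np.round(rc[0],1),np.round(rc[1],1),round(rc[2],1))
E
python3 - <<'E'
from h import *
o=rot(np.pi/2+PY)
servo_line(pw(-.14,-.01,.01),o,speed=.1);servo_line(pw(-.15,-.01,.2),o,speed=.3)
survey("v1");print(observe()["time"])
E
```

```text
beam n 2065 slope 0.0036 top mid 0.0953
board top 0.04478 gap est 0.0085
L n 381 top 0.1404 mean [-0.0002  0.1137] bar angle(press) -0.511 sd [0.0043 0.0128] rect [  0.  115.1] [15.6 45.4] 59.7
R n 341 top 0.1393 mean [-0.0019 -0.1137] bar angle(press) -0.738 sd [0.0041 0.0132] rect [  -1.  -114.3] [15.1 46.4] 47.8
15.2083
```

View pics/v1.png

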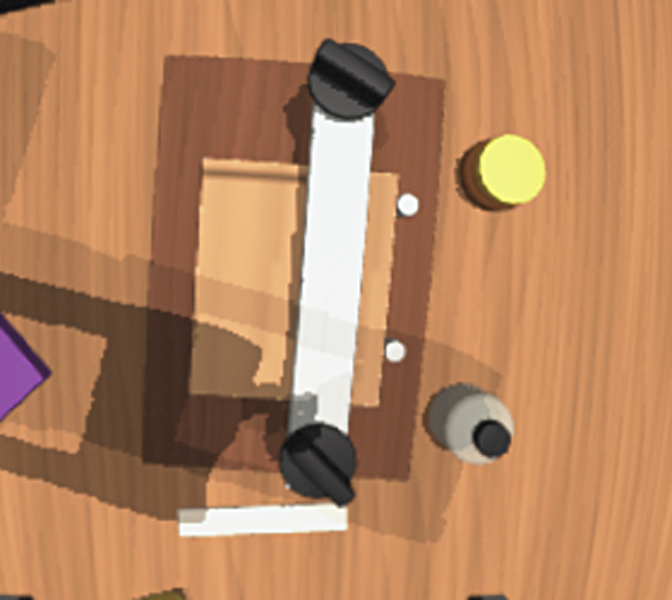

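```bash
cat >> h.py <<'E'
import json,os
KF="knobs.json"
def kload(): return json.load(open(KF)) if os.path.exists(KF) else {"L":{"x":0,"y":.115,"z":.1334,"yaw":-.52+PY+np.pi/2,"t":0},"R":{"x":-.0005,"y":-.1147,"z":.1323,"yaw":-.738+PY+np.pi/2,"t":0}}
def ksave(k): json.dump(k,open(KF,"w"))
def rep(m=""):
    s=observe();print(m,"t%.2f"%s["time"],"p",wp(s["tcp_pos"]).round(4),"F",s["wrist_force"].round(2),"M",s["ft_torque"].round(3),"w %.4f"%s["width"],flush=True);return s
DZ=.015
def tcp(k): return pw(k["x"],k["y"],k["z"]-DZ)
def grip(n,sq=60):
    K=kload();k=K[n];p=tcp(k)
    movep(p+[0,0,.055],rot(k["yaw"]));servo_line(p,rot(k["yaw"]),speed=.12)
    rep("at "+n);close_gripper(sq);hold(.1);return rep("gripped "+n)
def turn(n,a,step=.25,rate=.6):
    K=kload();k=K[n];out=[]
    m=max(1,int(np.ceil(a/step-1e-9)))
    for i in range(m):
        d=a/m;k["yaw"]-=d;k["t"]+=d;k["z"]-=.004*d
        servo_line(tcp(k),rot(k["yaw"]),speed=.004*rate);ksave(K)
        s=observe();out.append(s["ft_torque"][2]);print("  %s t=%.3f T%.1f F %s M %s yawerr %.3f"%(n,k["t"],s["time"],s["wrist_force"].round(1),s["ft_torque"].round(3),(R.from_rotvec(rot(k["yaw"])).inv()*R.from_rotvec(s["eef_rot"])).as_rotvec()[2]),flush=True)
    return out
def letgo(n,up=.055):
    release();hold(.05);K=kload();servo_line(tcp(K[n])+[0,0,up],speed=.2)
E
python3 - <<'E'
from h import *
f=np.load("v1.npz");c={k:f[k] for k in f};P=wp(fishcloud(c))
M=(P[...,2]>.042)&(P[...,2]<.047)&(abs(P[...,1]+.01)<.085)&(abs(P[...,0])<.1)
for y in (-.08,-.06,-.04,.03,.05): 
    b=M&(abs(P[...,1]-y)<.008); print(y,P[b][:,0].min().round(4),P[b][:,0].max().round(4))
grip("L");turn("L",.3,.1)
E
```

```text
-0.08 -0.0853 0.0979
-0.06 -0.0846 0.047
-0.04 -0.0859 0.0543
0.03 -0.085 0.0446
0.05 -0.0862 0.0579
at L t16.96 p [0.0004 0.1147 0.119 ] F [ 0.31  1.06 -0.29] M [-0.009 -0.028 -0.009] w 0.0853
gripped L t17.71 p [0.0002 0.1152 0.1187] F [-0.89  2.49  4.17] M [0.328 0.107 0.015] w 0.0126
  L t=0.100 T18.0 F [-0.7  1.8  4.6] M [ 0.284  0.1   -0.229] yawerr 0.001
  L t=0.200 T18.3 F [0.  3.3 5.5] M [ 0.474  0.04  -0.267] yawerr 0.001
  L t=0.300 T18.6 F [0.8 4.4 4.6] M [ 0.538  0.02  -0.293] yawerr 0.000
```

```bash
python3 - <<'E'
from h import *
turn("L",.65,.22);letgo("L");rep("up")
grip("R");turn("R",1.4,.28);letgo("R");rep("up")
survey("v2")
E
```

```text
L t=0.517 T19.0 F [0.5 4.9 5.3] M [ 0.769 -0.099 -0.301] yawerr -0.001
  L t=0.733 T19.4 F [1.6 5.2 4.5] M [ 0.901 -0.228 -0.261] yawerr -0.001
  L t=0.950 T19.9 F [1.7 4.9 4.9] M [ 0.907 -0.314 -0.329] yawerr -0.001
up t21.06 p [0.0004 0.115  0.1705] F [-0.35 -0.07 -0.39] M [-0.046 -0.009  0.012] w 0.0854
at R t22.73 p [-0.0002 -0.1144  0.1176] F [1.12 0.57 1.12] M [ 0.001 -0.024  0.001] w 0.0852
gripped R t23.48 p [-0.0002 -0.1146  0.1177] F [-0.13  2.68  6.57] M [0.26  0.113 0.115] w 0.0127
  R t=0.280 T24.0 F [-0.1 -0.9  5.6] M [ 0.226 -0.03  -0.23 ] yawerr 0.001
  R t=0.560 T24.5 F [0.5 0.1 5.6] M [ 0.102 -0.009 -0.279] yawerr 0.001
  R t=0.840 T25.1 F [ 0.5 -1.8  4.7] M [-0.001 -0.071 -0.233] yawerr 0.000
  R t=1.120 T25.6 F [-0.4 -2.2  4.9] M [-0.095 -0.119 -0.244] yawerr 0.000
  R t=1.400 T26.1 F [-0.1 -4.7  5.4] M [-0.322 -0.122 -0.255] yawerr 0.000
up t27.28 p [-1.000e-04 -1.148e-01  1.676e-01] F [-0.35 -0.67 -0.53] M [ 0.037  0.009 -0.021] w 0.0854
beam n 2036 slope 0.0118 top mid 0.0906
board top 0.04473 gap est 0.0038
L n 373 top 0.1367 mean [-0.0004  0.1138] bar angle(press) -1.480 sd [0.0043 0.013 ] rect [  0.2 114.2] [15.1 44.6] 5.8
R n 337 top 0.1338 mean [-0.0014 -0.114 ] bar angle(press) 1.006 sd [0.0041 0.013 ] rect [  -1.2 -115.2] [46.2 15.2] 56.6
```

View pics/v2.png

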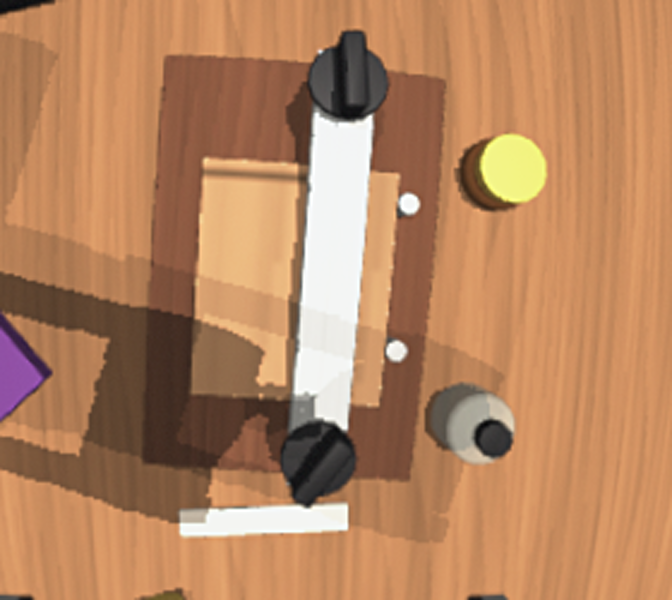

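```bash
cat >> h.py <<'E'
def samp(n=8,dt=.02):
    a=[]
    for i in range(n):
        hold(dt);a.append(observe()["ft_torque"][2])
    a=np.array(a);print("    samp M %.4f sd %.4f"%(a.mean(),a.std()),flush=True);return a.mean()
E
python3 - <<'E'
from h import *
grip("L");turn("L",.70,.35,.8);samp();turn("L",.15,.15,.8);samp();letgo("L",.04)
grip("R");turn("R",.40,.4,.8);samp();turn("R",.15,.15,.8);samp();rep()
E
```

```text
at L t30.19 p [0.0005 0.1147 0.1152] F [ 0.77  0.59 -0.4 ] M [-0.024  0.002 -0.033] w 0.0855
gripped L t30.94 p [0.0006 0.1151 0.115 ] F [2.47 0.61 6.6 ] M [ 0.106 -0.211  0.046] w 0.0126
  L t=1.300 T31.5 F [2.1 0.7 3.9] M [ 0.076 -0.33  -0.167] yawerr 0.001
  L t=1.650 T32.1 F [3.3 0.8 5.8] M [ 0.099 -0.431 -0.299] yawerr -0.000
    samp M -0.2673 sd 0.0190
  L t=1.800 T32.6 F [3.6 1.1 5.8] M [ 0.11  -0.463 -0.236] yawerr 0.000
    samp M -0.2713 sd 0.0333
at R t35.35 p [-0.0002 -0.1142  0.1119] F [ 0.18 -0.23 -0.08] M [-0.013 -0.004 -0.018] w 0.0855
gripped R t36.10 p [-0.0002 -0.1149  0.1121] F [ 0.17 -0.49  5.63] M [-0.24   0.051 -0.111] w 0.0128
  R t=1.800 T36.8 F [-0.8 -3.6  5. ] M [-0.317 -0.005 -0.253] yawerr 0.000
    samp M -0.2347 sd 0.0346
  R t=1.950 T37.2 F [-0.5 -2.9  4.8] M [-0.369  0.077 -0.235] yawerr 0.001
    samp M -0.2416 sd 0.0270
 t37.36 p [-0.0002 -0.1151  0.1098] F [-0.64 -2.7   5.95] M [-0.321  0.058 -0.229] w 0.0126
```

```bash
python3 - <<'E'
from h import *
for i in range(4):
    turn("R",.08,.08,.8); m=samp(12)
    if m<-.275: break
E
```

```text
R t=2.030 T37.6 F [ 0.  -4.3  5.9] M [-0.426  0.041 -0.271] yawerr 0.001
    samp M -0.2175 sd 0.0300
  R t=2.110 T38.1 F [-0.7 -5.   5.8] M [-0.41   0.087 -0.222] yawerr 0.001
    samp M -0.2188 sd 0.0294
  R t=2.190 T38.5 F [-0.3 -4.6  7.1] M [-0.416  0.116 -0.212] yawerr 0.001
    samp M -0.2124 sd 0.0326
  R t=2.270 T39.0 F [-1.5 -5.2  6.4] M [-0.478  0.133 -0.17 ] yawerr 0.001
    samp M -0.1840 sd 0.0314
```

```bash
python3 - <<'E'
from h import *
letgo("R",.04);survey("v3",(.56,-.14,.36));rep()
f=np.load("v3.npz");c={k:f[k] for k in f}
cc=capture("wrist");analyse(cc)
E
```

```text
beam n 2388 slope 0.0122 top mid 0.0872
board top 0.04476 gap est 0.0004
L n 411 top 0.1331 mean [-0.0005  0.1137] bar angle(press) 0.812 sd [0.0041 0.0131] rect [ -0.  114.3] [47.  14.6] 47.1
R n 409 top 0.1304 mean [-0.0012 -0.1143] bar angle(press) 0.117 sd [0.0041 0.0132] rect [  -0.8 -115.6] [46.3 15.2] 8.5
 t41.81 p [-0.0436 -0.0711  0.3593] F [-0.27  0.51  0.59] M [-0.054 -0.048 -0.051] w 0.0850
beam n 2389 slope 0.0113 top mid 0.0871
board top 0.04476 gap est 0.0003
L n 412 top 0.1333 mean [-0.0005  0.1136] bar angle(press) 0.813 sd [0.0041 0.0131] rect [ -0.  114.2] [45.8 14.8] 46.7
R n 411 top 0.1303 mean [-0.001  -0.1144] bar angle(press) 0.117 sd [0.0041 0.0133] rect [  -0.8 -115.2] [46.4 14.4] 8.1
```

View pics/v3.png

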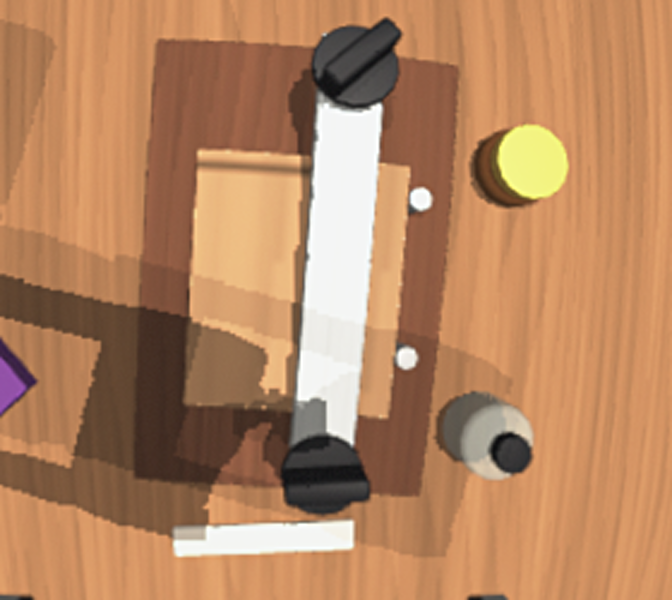

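```bash
python3 - <<'E'
from h import *
grip("L");turn("L",.2,.2,.8);samp(12)
for i in range(4):
    turn("L",.08,.08,.8); m=samp(12)
    if m<-.32: break
E
```

```text
at L t43.56 p [0.0004 0.1147 0.1118] F [-0.56 -0.47  0.48] M [-0.054 -0.023  0.023] w 0.0854
gripped L t44.31 p [0.0004 0.1148 0.1116] F [-0.51 -3.75  5.93] M [-0.554  0.036 -0.117] w 0.0127
  L t=2.000 T44.7 F [ 1.  -3.5  5.1] M [-0.414  0.041 -0.315] yawerr 0.001
    samp M -0.2467 sd 0.0174
  L t=2.080 T45.2 F [ 0.6 -3.4  5.8] M [-0.42   0.025 -0.211] yawerr 0.001
    samp M -0.2478 sd 0.0244
  L t=2.160 T45.6 F [ 0.8 -2.   6.8] M [-0.332  0.025 -0.215] yawerr 0.001
    samp M -0.2126 sd 0.0230
  L t=2.240 T46.1 F [-0.1 -2.1  6.4] M [-0.321  0.046 -0.205] yawerr 0.001
    samp M -0.2191 sd 0.0321
  L t=2.320 T46.5 F [-0.8 -2.5  7.5] M [-0.222  0.122 -0.245] yawerr 0.001
    samp M -0.1935 sd 0.0276
```

```bash
cat >> h.py <<'E'
def sweep(n,a,step,rate=.8):
    K=kload();k=K[n];m=int(round(abs(a)/step));out=[]
    for i in range(m):
        d=a/m;k["yaw"]-=d;k["t"]+=d;k["z"]-=.004*d
        servo_line(tcp(k),rot(k["yaw"]),speed=.004*rate)
        s=observe();out.append((k["t"],s["joint_efforts"][5],s["ft_torque"][2]))
    ksave(K);out=np.array(out);print(n,"T%.2f"%s["time"]);print(out.round(3).tolist(),flush=True);return out
E
python3 - <<'E'
from h import *
a=[]
for i in range(4):
    s=observe();a.append((s["joint_efforts"][5],s["ft_torque"][2]));hold(.02)
print(np.round(a,4).tolist(),s["time"])
sweep("L",.03,.03)
sweep("L",-.35,.35,1.0)
sweep("L",.20,.05)
E
```

```text
[[-0.1861, -0.2239], [-0.1873, -0.2151], [-0.1879, -0.2314], [-0.1881, -0.1286]] 46.7583
L T47.02
[[2.35, 0.215, -0.012]]
L T47.52
[[2.0, -0.242, 0.175]]
L T48.52
[[2.05, 0.189, -0.271], [2.1, 0.188, -0.26], [2.15, 0.199, -0.324], [2.2, 0.212, -0.2]]
```

```bash
python3 - <<'E'
from h import *
sweep("L",.15,.05)
E
```

```text
L T49.27
[[2.25, 0.225, -0.191], [2.3, 0.24, -0.19], [2.35, 0.254, -0.227]]
```

```bash
python3 - <<'E'
from h import *
letgo("L",.04);grip("R")
sweep("R",-.35,.35,1.0)
sweep("R",.30,.05)
E
```

```text
at R t51.90 p [-0.0002 -0.1141  0.1084] F [ 0.17 -0.11  0.28] M [-0.004 -0.009 -0.017] w 0.0857
gripped R t52.65 p [-0.0003 -0.115   0.1086] F [-1.34 -2.6   7.09] M [-0.287  0.277 -0.13 ] w 0.0129
R T53.15
[[1.92, -0.517, 0.146]]
R T54.65
[[1.97, 0.515, -0.118], [2.02, 0.242, -0.233], [2.07, 0.254, -0.193], [2.12, 0.265, -0.109], [2.17, 0.276, -0.171], [2.22, 0.287, -0.138]]
```

```bash
python3 - <<'E'
from h import *
sweep("R",-.60,.60,1.2)
sweep("R",.60,.06)
E
```

```text
R T55.40
[[1.62, -0.148, 0.173]]
R T57.90
[[1.68, 0.293, -0.218], [1.74, 0.296, -0.202], [1.8, 0.299, -0.169], [1.86, 0.301, -0.22], [1.92, 0.307, -0.194], [1.98, 0.32, -0.228], [2.04, 0.334, -0.173], [2.1, 0.348, -0.114], [2.16, 0.362, -0.121], [2.22, 0.377, -0.111]]
```

```bash
python3 - <<'E'
from h import *
sweep("R",.07,.035)
letgo("R",.06);survey("v4",(.56,-.14,.36));cc=capture("wrist");analyse(cc);rep()
f=np.load("v4.npz");c={k:f[k] for k in f};P=wp(fishcloud(c))
M=(P[...,2]>.042)&(P[...,2]<.047)&(P[...,0]<-.03)&(P[...,0]>-.1)
for y in (-.08,-.04,.03,.05): 
    b=M&(abs(P[...,1]-y)<.008); print(y,np.sort(P[b][:,0])[:4].round(4))
E
```

```text
R T58.40
[[2.255, 0.27, -0.043], [2.29, 0.28, -0.038]]
beam n 2383 slope 0.0025 top mid 0.0860
board top 0.04475 gap est -0.0007
L n 431 top 0.1310 mean [-0.0007  0.1137] bar angle(press) 0.274 sd [0.0041 0.0133] rect [ -0.  114.9] [46.1 15.4] 14.8
R n 407 top 0.1304 mean [-0.0015 -0.1141] bar angle(press) 0.105 sd [0.0041 0.0133] rect [  -1.  -114.5] [46.1 14.5] 5.9
beam n 2379 slope 0.0026 top mid 0.0861
board top 0.04475 gap est -0.0007
L n 430 top 0.1310 mean [-0.0006  0.1137] bar angle(press) 0.268 sd [0.0042 0.0131] rect [  0.4 114.8] [46.3 15.1] 14.8
R n 410 top 0.1305 mean [-0.0012 -0.1141] bar angle(press) 0.118 sd [0.0041 0.0133] rect [  -0.8 -114.9] [46.3 14.6] 7.5
 t61.22 p [-0.0436 -0.0711  0.3595] F [-0.28  0.15  0.49] M [ 0.019  0.037 -0.006] w 0.0850
-0.08 [-0.0861 -0.0861 -0.0859 -0.0858]
-0.04 [-0.0853 -0.0853 -0.0852 -0.085 ]
0.03 [-0.0847 -0.0846 -0.0846 -0.0845]
0.05 [-0.0855 -0.0855 -0.0853 -0.0852]
```

View pics/v4.png

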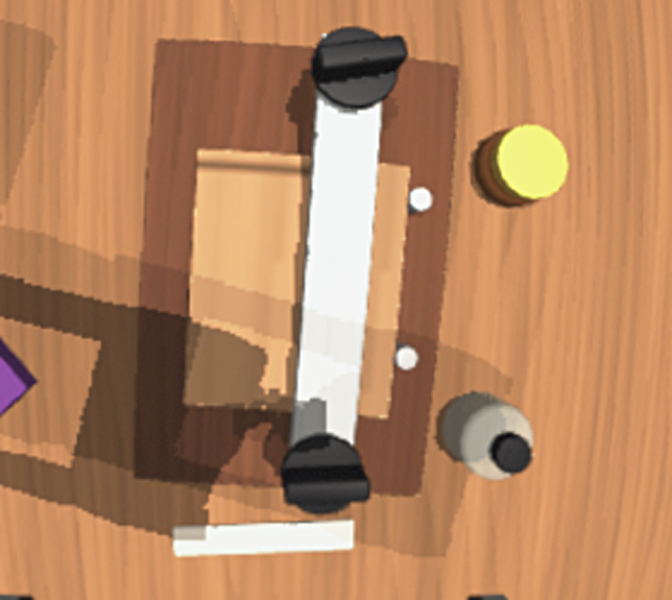

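```bash
python3 - <<'E'
from h import *
grip("L");sweep("L",.07,.07)
letgo("L",.07);hold(.1);cc=capture("wrist");rep()
s=capture("scene");cv2.imwrite("pics/end.png",cv2.cvtColor(cv2.resize(s["frame"][140:290,210:410],None,fx=3.2,fy=3.2),cv2.COLOR_RGB2BGR))
close_job();print(observe()["time"])
E
```

```text
at L t63.37 p [0.0003 0.1149 0.1093] F [-0.59 -0.03  0.58] M [ 0.026 -0.03  -0.01 ] w 0.0852
gripped L t64.12 p [0.0002 0.1148 0.1094] F [-1.22 -1.87  4.72] M [-0.311  0.246 -0.085] w 0.0126
L T64.37
[[2.42, 0.432, -0.209]]
 t65.77 p [-0.0006  0.1149  0.1778] F [-0.39  0.8   0.39] M [-0.01  -0.098 -0.027] w 0.0854
the job is handed in; nothing more can be done
the job is handed in; nothing more can be done
```

View pics/end.png

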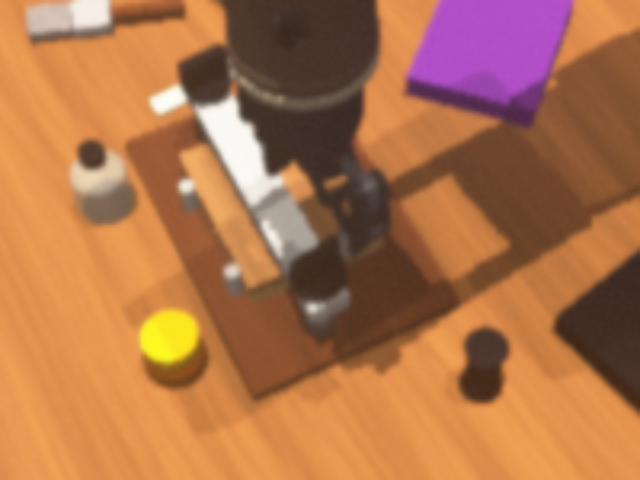

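The board is home against both stop pins and the press is closed on it. I let go and handed the job in at about 66 s of the 72 s. The foot forces are estimates, not readings.

- **Board:** I pushed it back squarely with the two open fingers. In the last depth survey its front edge lay about 85 mm before the press origin on both sides. That is where it should be when home and square.
- **Knobs:** I turned them clockwise in turns, left 2.42 rad and right 2.29 rad in total. I briefly backed each one off to find where its foot first touched the board.
- **Beam:** It was tilted about 0.0025 rad in the last survey. The worst tilt I measured on the way was about 0.012 rad.
- **Foot forces:** Depth images and the rise in turning torque after first touch gave about 20 N left and 25–29 N right. I then turned the left knob 0.07 rad more, which should bring both feet to roughly 25–30 N. I did not measure again after that.
- **Bystanders:** In the last picture the spool, ink bottle and jar stand where they were. The bone folder and brush are only partly in view but look unmoved. The awl, mallet and cup were not in that picture, though the arm never worked near them.

**Disagreement:** The wrist moment sensor was too noisy and drifted, and it never showed the contact clearly. The level of the last joint's torque also jumped between passes, so I trusted only where its slope changed, which agreed with the depth measurements.

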